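# Clamp a terminal box in the bench clamp

### The arm

A 6-joint arm with a two-finger parallel gripper is mounted at the origin on the work surface. World frame = base frame: x ahead of the robot, y to its left, z up, the work surface at z = 0. Lengths are in mm, angles in rad, forces in N, time in s.
With the tool pointing down it reaches from about 225 to 875 mm from the base axis. Payload 3.4 kg.
Tool frame: the origin (TCP) lies midway between the tips of the shut fingers; the grasp point (between the pads) lies 19 mm behind it; z points along the fingers, y is the line along which they close (so a half turn about z gives the same grasp; the last joint's range is limited). The gripper opens to 85 mm and grips with 20 to 120 N. Pads are 22 mm wide; open, the fingers measure 114 mm over their backs; the gripper's body (76 mm by 85 mm) begins 54 mm behind the grasp point. The pads swing forward as they close: fully open they stand 13 mm farther back than shut.
Start: joints at [-1.331, 0.276, 1.505, -0, 1.361, -0.121], TCP at [202.989, -538.013, 231.328] pointing down, gripper open.
Joint ranges: [-2.89, 2.89], [-0.75, 2.08], [0.22, 2.7], [-1.18, 4.32], [0.11, 2.71], [-2.7, 2.7]. Speed limits (rad/s): [2.57, 2.57, 3.14, 3.14, 3.14, 3.14].

### API

Orientations are given as a rotation vector (axis times angle).
In Python, from workcell import manip gives the robot as it stands.
- The arm moves only by the shell command python3 -m inch 'ROWS' [FORCE]. ROWS is JSON, one flat list of numbers, 7 for each row, row after row: the shift along the tool's x, y, z in m, then the turn, a rotation vector about the tool's x, y, z in degrees, then the closure, from 0 (fully open) to 1 (shut). In form: [x, y, z, rx, ry, rz, claw, x, y, z, rx, ry, rz, claw, ...]. A call has 1 to 20 rows; each row shifts and turns the commanded pose from where the row before left it, along the tool's axes as they then stand; what a row does not reach is not made up. A row lasts 1/12 s, in which the tool goes at most 41.7 mm and 7.16 degrees, less where a joint would pass 70% of its speed; a pose out of reach is approached as far as the arm can. A call is refused whole if a number of a shift passes 0.0417 or a number of a turn 7.16, either way. A call with a gripper value outside its range is refused whole. The fingers move at their own pace and stop on an object; FORCE is the grip in N (left out, the last holds). Time passes only in rows, so rows that do not move let the fingers close. It gives the time, the measured TCP pose, the force, the opening and the grip force at its end, in the units of the state.
- manip.get_state(): the state, without advancing time (a new reading comes with each control period).
- manip.snapshot(name): name is "side" or "top" or "wrist"; returns a dict with "pixels" (480x640x3 uint8, red, green, blue), "vertical_fov" (degrees; the focal length in pixels is half the picture's height over the tangent of half this angle, whatever the lens; pixels are square), "cx", "cy" (the principal point, pixels), "k1" (the pictures are not rectified: a ray, as slopes to the right and down, at radius r is drawn at 1 + k1 r^2 times it, then the intrinsics apply), "cam_to_world" (4x4, takes a point from camera to world coordinates). Camera axes: x right, y down, z forward; pixel columns grow to the right and rows downward; lengths in mm; the calibration is good to about 2 mm. A picture is of the moment at which its call begins. There is no depth.
- manip.close_job(): hands the job in; it is judged then, once.
Trained networks look in the newest picture that a camera, given by its name, has taken for a name from the list of things; names that differ only in an ending like _2 or _b are one class to them, and where a whole thing is asked for, a point or a joint stands for the part that bears it (a point fixed in the world has none). Each returns a list of dicts, best first, with "p" (0 to 1); they miss things now and then, are a little off and sometimes report something else, mostly with a low value. They report only what shows in the picture. A call takes as long as a camera call.
- manip.boxes_of(camera, thing): "location" ([x, y, z] in mm, in the coordinates of the camera as it stood for that picture, good to about 4 mm: the middle of the surface that is visible of it).
The state is a dict: "time_s": time; "joints": joint angles; "joint_velocities": joint speeds; "tau": joint torques, N m; "eef_pos": TCP position; "tcp_rot": TCP orientation; "contact_force": force on the tool from outside, world axes, zero at the start; "wrist_torque": the same for the moment, N m; "gripper_width": opening from 0.0 (shut) to 1.0 (fully open); "grip_force": force on a finger pad.
Only numpy, scipy, OpenCV 4.12 (cv2) and the standard library are available. Lean on these libraries where they do the work, as an engineer would, in place of code of your own. Each camera call takes 0.05 s, during which the arm holds its last target. There are 200 camera calls.

### The job

Set the loose cast terminal box squarely on the bed of the bench clamp between its jaws, let go of it, then squeeze the clamp's trigger towards its grip again and again until the sliding jaw holds the box firmly against the fixed jaw. Move the jaw only with the trigger, stop squeezing as soon as the clamp has tightened up, because the thin walls of the box dent under too much pressure, and leave the other things on the bench alone.

Things in the scene. Friction and masses are not known exactly. Their poses are not given: they have to be found in the camera images.
- housing: the loose part: a small cast aluminium terminal box, a block 60 long (its x) x 44 wide (its y) x 40 mm high with a grey lid, 0.2 to 0.4 kg; origin at the centre of its underside, z up. It looks the same turned half round.
- clamp: one-hand bar clamp screwed to the bench. x runs along the bar, from grip to fixed jaw; z up; origin on the bench under the bed's middle. Bed: flat plate, y -45 to 45 mm, top at z = 12 mm. The sliding jaw moves to +x on the line y = 0. Black housing over the bar: x -150 to -60 mm, 36 mm wide, up to z = 66 mm. On it the fixed upright grip, x -126 to -108 mm, 26 mm wide, up to z = 154 mm
- fixed_jaw: the fixed jaw: an adjustable steel block bolted to the clamp's bed, in another place each time (69 to 79 mm ahead of the clamp's origin, on its line y = 0); origin in the middle of the foot of its upright face, on the bed; axes as the clamp's. The face is 50 mm wide, 44 mm high and looks to the clamp's -x; block and rib behind it are 39 mm long
- ram: sliding jaw on its toothed bar; axes as the clamp's; slides along the clamp's x only, its origin 0 to 55 mm ahead of the clamp's (0 to 10 at the start: jaws 76 to 96 mm apart). Its rubber pressure pad, 40 mm wide, z 17 to 49 mm, has its face 17 mm to the -x side of this origin and sits on a spring, which the clamp tightens. Ratchet pawls hold the jaw: let go, it gives back up to 2 mm
- trigger_pull (a point): point to pull on the trigger: middle of its upright front face (towards the jaws), 130 mm above the bench when released. The trigger is a grey bar 10 mm thick (x), 24 wide (y), up to 150 mm above the bench; behind it a gap of 22 mm, then the grip (18 mm thick): 50 mm over both. Free finger room ahead of it, above the housing
- trigger (a joint): 0 released, 0.32 rad fully squeezed; pivot 62 mm below the pull point, which goes 20 mm towards the grip and 3 mm down. Springs back; must return fully to catch the next tooth. A full squeeze moves the jaw 5 to 8 mm. Pull with the jaw free: 3 to 9 N; once the jaw bears on the box it stiffens by 1 to 2 N per mm. A pull of 14 to 18 N before the stroke's end is firm; over 20 N dents the box
- screwdriver: bystander: black-handled screwdriver, 200 mm, lying to the left of the clamp as seen from the robot
- carton: bystander: small cardboard carton 70 x 110 x 50 mm beyond the clamp, to the left
- jar: bystander: glass jar with steel lid, 64 mm across, 80 mm high
- oil: bystander: white plastic bottle, 52 mm across, 150 mm high

How it is judged (in metres and radians):
On the way, in this order (a step that is already met when the one before it is completed fails the run):
1. the terminal box stands on the clamp's bed between the jaws, roughly square, and let go (z of housing in the frame of clamp between 0.009 and 0.016 m and x of housing in the frame of fixed_jaw between -0.055 and -0.026 m and y of housing in the frame of clamp between -0.015 and 0.015 m and angle between the x axis of housing and the x axis of clamp, either way round below 0.25 rad and contact force between the fingers and housing below 0.1 N), for 0.2 s.
2. the trigger is squeezed with the sliding jaw bearing firmly (over 9 N) on the box (contact force between ram and housing above 9 N and value of joint trigger above 0.06 rad), for 0.02 s.
At the end, for the whole second after the job is handed in: the box stands upright on the bed, square to the jaws (0.1 rad), against the fixed jaw and within 15 mm of the bar's line, gripped by the sliding jaw with more than 7 N, at rest, and the trigger is released (contact force between ram and housing above 7 N and value of joint trigger below 0.06 rad and x of housing in the frame of fixed_jaw between -0.035 and -0.026 m and y of housing in the frame of clamp between -0.015 and 0.015 m and z of housing in the frame of clamp below 0.017 m and angle between housing's own z axis and vertical below 0.1 rad and angle between the x axis of housing and the x axis of clamp, either way round below 0.1 rad and linear speed of housing below 0.02 m/s); the robot touches nothing.
It fails at once if the box is dented: the sliding jaw presses on it with more than 26 N (contact force between ram and housing above 26 N).
It fails at once if the sliding jaw is pushed directly by the robot (over 6 N) (contact force between any of the fingers, the arm and ram above 6 N).
It fails at once if a bystander is moved by more than 20 mm (distance of any of screwdriver, carton, jar, oil from where it was at the start of the episode above 0.02 m).
It also fails if it takes over 61 s, if anything falls off the work surface, if the arm or the gripper's body presses on something with over 40 N, if the wrist force passes 120 N, or if a joint passes its speed limit or range.

## Working session

There is one attempt and no reset: what is moved stays moved. The work goes in short steps, Python scripts to look and compute and a shell command to move; the robot and the scene stay as the last step left them, time stands still between calls to the robot, and variables do not carry over. Pictures are saved under pics/ and viewed, at most 12 in all, crops included, and the job is handed in when it is done.

```bash
mkdir -p pics; cat > h.py <<'E'
import numpy as np, cv2
from workcell import manip
from scipy.spatial.transform import Rotation as R
def snap(c,name=None):
    s=manip.snapshot(c)
    if name: cv2.imwrite('pics/'+name,cv2.cvtColor(s['pixels'],cv2.COLOR_RGB2BGR))
    return s
def find(c,s,t):
    T=np.array(s['cam_to_world'])
    return [(round(d['p'],2),(T[:3,:3]@np.array(d['location'])+T[:3,3]).round(1).tolist()) for d in manip.boxes_of(c,t)[:2]]
def K(s):
    f=240/np.tan(np.radians(s['vertical_fov'])/2)
    return np.array([[f,0,s['cx']],[0,f,s['cy']],[0,0,1]]),np.array([s['k1'],0,0,0.])
def proj(s,P):
    T=np.linalg.inv(np.array(s['cam_to_world'])); k,d=K(s)
    return cv2.projectPoints(np.array(P,float).reshape(-1,3),cv2.Rodrigues(T[:3,:3])[0],T[:3,3],k,d)[0].reshape(-1,2)
def ray(s,uv,z):
    "world points on plane z"
    T=np.array(s['cam_to_world']); k,d=K(s)
    u=cv2.undistortPoints(np.array(uv,float).reshape(-1,1,2),k,d).reshape(-1,2)
    v=np.c_[u,np.ones(len(u))]@T[:3,:3].T
    return T[:3,3]+v*((z-T[2,3])/v[:,2])[:,None]
def pose():
    s=manip.get_state(); return np.array(s['eef_pos']),R.from_rotvec(s['tcp_rot'])
E
python3 - <<'E'
from h import *
for c in('top','side','wrist'):
    s=snap(c,c+'0.png'); print(c,np.array(s['cam_to_world'])[:3,3].round(),s['vertical_fov'],s['k1'])
    for t in('housing','clamp','fixed_jaw','ram','trigger_pull','screwdriver','carton','jar','oil'): print(t,find(c,s,t))
st=manip.get_state(); print({k:st[k] for k in('time_s','eef_pos','tcp_rot','contact_force','gripper_width')})
print(pose()[1].as_matrix().round(3))
E
```

```text
top [ 510.   49. 1133.] 50.804222971201995 -0.10461819312607731
housing [(0.65, [530.0, -192.3, 42.4])]
clamp [(0.57, [537.0, 127.3, 12.1])]
fixed_jaw [(0.91, [415.5, 126.8, 55.2])]
ram [(0.76, [543.3, 129.1, 36.9])]
trigger_pull [(0.6, [529.7, -193.6, 40.8]), (0.46, [582.3, 132.7, 142.3])]
screwdriver [(0.66, [414.7, 392.2, 20.2])]
carton [(0.88, [771.0, 272.8, 48.0])]
jar [(0.91, [712.4, -215.6, 79.2])]
oil [(0.78, [657.3, 387.9, 98.4])]
side [ 508. -575.  635.] 56.60570324143155 -0.023255496152200777
housing [(0.84, [531.5, -210.4, 37.7])]
clamp [(0.85, [567.0, 116.2, 11.0])]
fixed_jaw [(0.65, [412.1, 112.5, 47.5])]
ram []
trigger_pull [(0.56, [588.1, 121.8, 116.2])]
screwdriver [(0.69, [415.1, 392.6, 18.4])]
carton [(0.78, [766.3, 240.4, 51.3])]
jar [(0.94, [713.1, -237.8, 70.7])]
oil [(0.68, [653.5, 381.0, 77.1])]
wrist [ 272. -511.  374.] 68.57181005527788 -0.030005468934394375
housing []
clamp []
fixed_jaw []
ram []
trigger_pull []
screwdriver []
carton []
jar []
oil []
{'time_s': 1.5, 'eef_pos': array([ 202.9912328 , -538.00443728,  231.32837449]), 'tcp_rot': array([3.09053842e+00, 5.63628020e-01, 3.79176989e-05]), 'contact_force': array([ 0.56345509,  0.31487566, -1.10755818]), 'gripper_width': 1.0002419420352386}
[[ 0.936  0.353  0.   ]
 [ 0.353 -0.936 -0.   ]
 [ 0.     0.    -1.   ]]
```

View pics/top0.png

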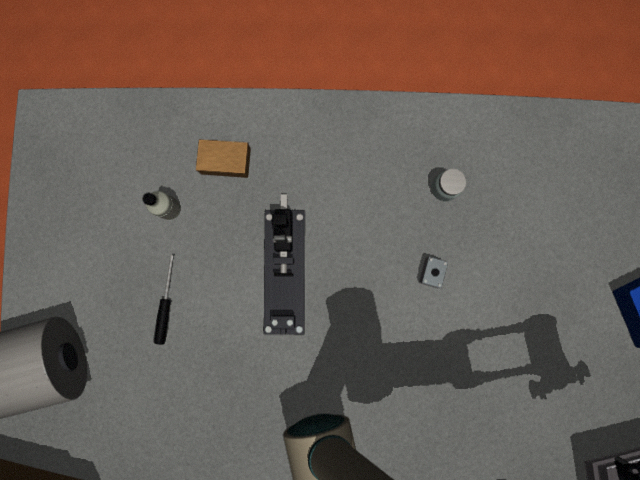

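View pics/side0.png

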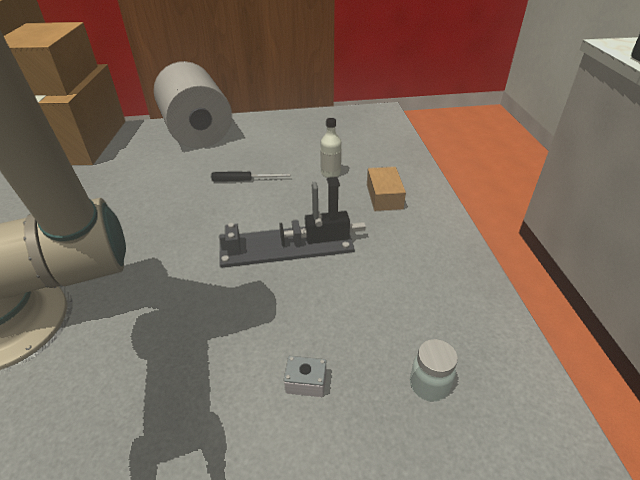

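The top picture shows the box at (433,270), tilted a little, and the clamp at (284,270) with its fixed jaw towards the robot. The side view confirms that layout, with the trigger and grip at (316–333,200). I'm moving the wrist camera over the box.

```bash
python3 -m inch '[0.0295,-0.0173,0,0,0,0,0,0.0295,-0.0173,0,0,0,0,0,0.0295,-0.0173,0,0,0,0,0,0.0295,-0.0173,0,0,0,0,0,0.0295,-0.0173,0,0,0,0,0,0.0295,-0.0173,0,0,0,0,0,0.0295,-0.0173,0,0,0,0,0,0.0295,-0.0173,0,0,0,0,0,0.0295,-0.0173,0,0,0,0,0,0.0295,-0.0173,0,0,0,0,0,0.0295,-0.0173,0,0,0,0,0,0.0295,-0.0173,0,0,0,0,0,0,0,0,0,0,0,0,0,0,0,0,0,0,0]'
python3 - <<'E'
from h import *
s=snap('wrist','w1.png'); print(find('wrist',s,'housing'),np.array(s['cam_to_world']).round(3)); print(pose()[0],pose()[1].as_matrix().round(3))
E
```

```text
time_s: 2.67
eef_pos: [461.7, -217.5, 231.3]
tcp_rot: [3.089, 0.569, -0.0]
contact_force: [-0.7, -0.1, -0.5]
gripper_width: 0.994
grip_force: 0.0
[(0.68, [528.7, -196.0, 39.0])] [[ 3.57000e-01 -8.94000e-01 -2.72000e-01  5.30527e+02]
 [-9.34000e-01 -3.41000e-01 -1.04000e-01 -1.90603e+02]
 [ 0.00000e+00  2.91000e-01 -9.57000e-01  3.73741e+02]
 [ 0.00000e+00  0.00000e+00  0.00000e+00  1.00000e+00]]
[ 460.5902304  -219.11340113  231.26658861] [[ 0.935  0.353 -0.001]
 [ 0.353 -0.935 -0.001]
 [-0.001  0.    -1.   ]]
```

View pics/w1.png

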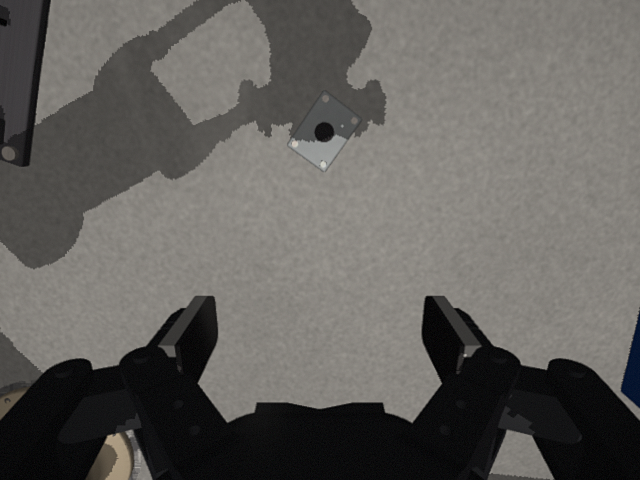

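The wrist picture shows the box top with corners at about (324,92), (360,116), (324,171) and (288,144).

```bash
cat > box.py <<'E'
from h import *
s=snap('wrist'); T=np.array(s['cam_to_world'])
uv=np.array([[324,92],[360,116],[324,171],[288,144]],np.float32)
g=cv2.cvtColor(s['pixels'],cv2.COLOR_RGB2GRAY)
P=ray(s,uv,40)[:,:2]; c=P.mean(0); print('c',c,'edges',np.linalg.norm(np.roll(P,-1,0)-P,axis=1))
v=(P[2]-P[1])+(P[3]-P[0]); yaw=np.arctan2(v[1],v[0]); print('long yaw deg',np.degrees(yaw))
p,r=pose(); M=r.as_matrix(); print('tool x yaw',np.degrees(np.arctan2(M[1,0],M[0,0])), 'shift in tool', M.T@(np.r_[c,p[2]]-p),manip.get_state()['joints'])
E
python3 box.py
```

```text
c [ 528.16137291 -197.50811827] edges [38.32800819 58.92260323 41.40392644 55.67315606]
long yaw deg 165.9814245746495
tool x yaw 20.63216115583498 shift in tool [ 7.11814530e+01  3.29133445e+00 -4.36125581e-02] [-5.80877432e-01  1.77994347e-01  1.63786532e+00 -7.52468254e-04
  1.32580113e+00  6.30002170e-01]
```

```bash
python3 -m inch '[0.0356,0.0017,0,0,0,0,0,0.0356,0.0017,0,0,0,0,0,0,0,0.02,0,0,6.9,0,0,0,0.02,0,0,6.9,0,0,0,0.02,0,0,6.9,0,0,0,0.02,0,0,6.9,0,0,0,0.02,0,0,6.9,0,0,0,0.03,0,0,0,0,0,0,0,0,0,0,0,0,0,0,0,0,0,0]' 40
python3 - <<'E'
from h import *
s=snap('wrist','w2.png'); print(find('wrist',s,'housing')); p,r=pose(); M=r.as_matrix(); print(p,M.round(3),proj(s,[528,-197.5,40]))
E
```

```text
time_s: 3.65
eef_pos: [527.1, -197.6, 100.3]
tcp_rot: [-3.117, 0.381, 0.006]
contact_force: [0.2, -0.5, 0.3]
gripper_width: 0.999
grip_force: 0.0
[]
[ 529.36552824 -198.17879456  102.67863861] [[ 0.971 -0.24   0.002]
 [-0.24  -0.971 -0.001]
 [ 0.002  0.001 -1.   ]] [[319.37333438 251.8437294 ]]
```

View pics/w2.png

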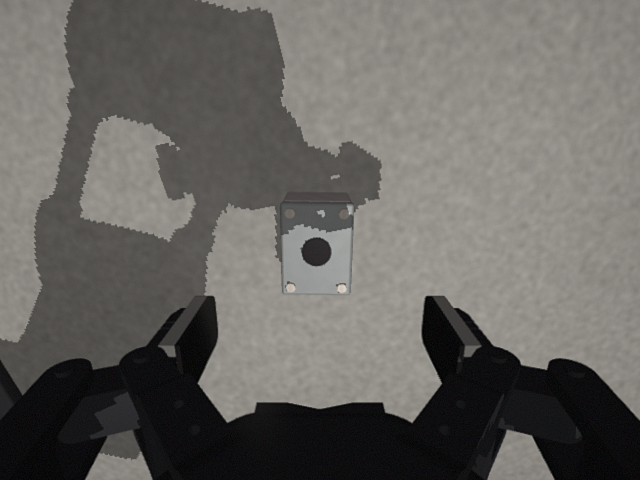

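The box at (317,250) is square to the tool and centred to within 2 mm. Next I'll descend and grip.

```bash
python3 -m inch '[0,0,0.03,0,0,0,0,0,0,0.03,0,0,0,0,0,0,0.025,0,0,0,0,0,0,0.01,0,0,0,0,0,0,0,0,0,0,0,0,0,0,0,0,0,0.7,0,0,0,0,0,0,0.7,0,0,0,0,0,0,0.7,0,0,0,0,0,0,0.7,0,0,0,0,0,0,0.7,0,0,0,0,0,0,0.7,0,0,0,0,0,0,0.7]' 40
```

```text
time_s: 4.75
eef_pos: [530.2, -197.3, 8.2]
tcp_rot: [3.118, -0.378, 0.006]
contact_force: [0.7, 1.0, 7.4]
gripper_width: 0.505
grip_force: 42.8
```

```bash
python3 -m inch '[0,0,-0.02,0,0,0,0.7,0,0,-0.04,0,0,0,0.7,0,0,-0.04,0,0,0,0.7,0,0,-0.04,0,0,-7,0.7,0,0,-0.04,0,0,-6.9,0.7,0,0,-0.04,0,0,0,0.7,-0.01,-0.036,0,0,0,0,0.7,-0.01,-0.036,0,0,0,0,0.7,-0.01,-0.036,0,0,0,0,0.7,-0.01,-0.036,0,0,0,0,0.7,-0.01,-0.036,0,0,0,0,0.7,-0.01,-0.036,0,0,0,0,0.7,-0.01,-0.036,0,0,0,0,0.7,-0.01,-0.036,0,0,0,0,0.7,-0.01,-0.036,0,0,0,0,0.7,0,0,0,0,0,0,0.7,0,0,0,0,0,0,0.7]' 40
python3 - <<'E'
from h import *
s=snap('wrist','w3.png')
for t in('clamp','fixed_jaw','ram','trigger_pull','housing'): print(t,find('wrist',s,t))
p,r=pose(); print(p,r.as_matrix().round(3))
E
```

```text
time_s: 6.17
eef_pos: [436.9, 128.6, 226.2]
tcp_rot: [3.141, 0.009, -0.001]
contact_force: [1.0, -0.9, -3.6]
gripper_width: 0.505
grip_force: 42.7
clamp [(0.95, [533.6, 133.7, 13.5])]
fixed_jaw [(0.73, [427.0, 133.1, 56.8])]
ram [(0.72, [541.2, 130.4, 46.9])]
trigger_pull [(0.89, [579.4, 138.0, 111.0])]
housing [(0.87, [446.1, 129.1, 258.2])]
[438.6601116  125.86629844 226.17881061] [[ 1.    -0.001 -0.   ]
 [-0.001 -1.    -0.   ]
 [-0.     0.    -1.   ]]
```

View pics/w3.png

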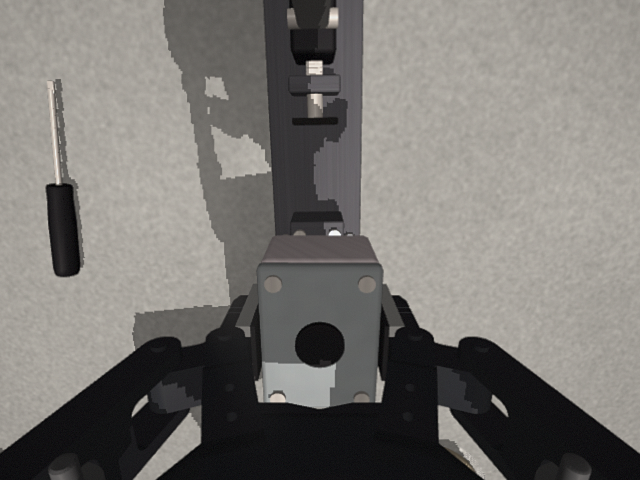

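The box is held squarely. The bed's edges run (264,0)–(277,235) and (362,0)–(360,235). The fixed jaw's face edge is at row ≈212 (cols 291–343) and the ram pad at row ≈121.

```bash
cat > clamp.py <<'E'
from h import *
s=snap('wrist'); g=cv2.cvtColor(s['pixels'],cv2.COLOR_RGB2GRAY).astype(int)
L=[];Rr=[]
for v in range(10,230,20):
    print(v,'left',g[v,258:286:3].tolist(),'right',g[v,350:374:3].tolist())
print('col305..',[ (v,int(g[v,300:312].mean()),int(g[v,325:335].mean())) for v in range(200,236,2)])
print('pad',[ (v,int(g[v,300:304].mean())) for v in range(66,130,2)])
for n,uv,z in(('jawtop',[[291,212],[343,212]],56),('jawtopcorner2',[[291,222],[343,222]],56),('pad',[[292,119],[338,119]],49),('padlow',[[292,123],[338,123]],49),('block',[[289,74],[340,74]],49),('left',[[266,30],[276,210]],12),('right',[[362,30],[361,210]],12)): print(n,ray(s,uv,z).round(1).tolist())
s=snap('top'); im=s['pixels'][190:350,240:330]; cv2.imwrite('pics/crop.png',cv2.cvtColor(cv2.resize(s['pixels'][180:350,230:340],None,fx=3.5,fy=3.5,interpolation=cv2.INTER_CUBIC),cv2.COLOR_RGB2BGR))
o=cv2.imread('pics/top0.png'); c=cv2.resize(o[180:350,230:340],None,fx=3.5,fy=3.5,interpolation=cv2.INTER_CUBIC); c=cv2.convertScaleAbs(c,alpha=1.7,beta=10)
d=cv2.imread('pics/w3.png')[0:260,240:390]; d=cv2.convertScaleAbs(cv2.resize(d,None,fx=2.3,fy=2.3,interpolation=cv2.INTER_CUBIC),alpha=1.7,beta=10)
cv2.imwrite('pics/c4.png',np.hstack([c[:595],d[:595]] if False else [cv2.copyMakeBorder(x[:598],0,max(0,600-x[:598].shape[0]),0,5,cv2.BORDER_CONSTANT) for x in (c,d)]))
E
python3 clamp.py
```

```text
10 left [85, 55, 52, 53, 51, 54, 55, 53, 53, 19] right [92, 91, 91, 144, 165, 171, 170, 163]
30 left [96, 51, 55, 56, 51, 53, 54, 54, 56, 70] right [92, 94, 94, 146, 166, 164, 160, 165]
50 left [97, 73, 54, 57, 52, 54, 53, 54, 54, 53] right [96, 97, 95, 153, 169, 178, 174, 169]
70 left [102, 105, 50, 54, 55, 53, 56, 54, 53, 55] right [97, 99, 93, 148, 166, 171, 170, 168]
90 left [105, 101, 53, 54, 56, 52, 56, 54, 54, 46] right [98, 97, 93, 178, 166, 170, 174, 170]
110 left [103, 98, 102, 54, 54, 55, 58, 54, 56, 53] right [99, 100, 94, 170, 166, 166, 171, 169]
130 left [99, 100, 103, 49, 54, 54, 52, 54, 57, 55] right [100, 101, 97, 175, 175, 169, 168, 170]
150 left [177, 179, 114, 83, 53, 54, 53, 54, 57, 53] right [101, 100, 101, 175, 173, 174, 174, 176]
170 left [171, 173, 176, 186, 44, 53, 53, 57, 55, 56] right [102, 102, 101, 176, 166, 169, 178, 177]
190 left [104, 106, 105, 108, 57, 52, 54, 54, 53, 56] right [104, 101, 96, 177, 166, 164, 165, 165]
210 left [106, 105, 106, 109, 102, 54, 57, 54, 54, 55] right [103, 103, 91, 174, 173, 177, 174, 177]
col305.. [(200, 53, 76), (202, 53,
[... 251 characters left out ...]
ad [(66, 87), (68, 99), (70, 90), (72, 95), (74, 95), (76, 94), (78, 53), (80, 58), (82, 58), (84, 59), (86, 55), (88, 55), (90, 53), (92, 58), (94, 41), (96, 26), (98, 44), (100, 59), (102, 56), (104, 56), (106, 56), (108, 54), (110, 55), (112, 55), (114, 52), (116, 53), (118, 55), (120, 29), (122, 20), (124, 20), (126, 23), (128, 54)]
jawtop [[439.0, 152.0, 56.0], [439.0, 104.6, 56.0]]
jawtopcorner2 [[429.6, 152.2, 56.0], [429.6, 104.4, 56.0]]
pad [[519.9, 149.8, 49.0], [519.9, 110.0, 49.0]]
padlow [[516.6, 149.8, 49.0], [516.6, 109.9, 49.0]]
block [[556.0, 151.5, 49.0], [556.0, 108.8, 49.0]]
left [[598.4, 174.5, 12.0], [430.8, 171.1, 12.0]]
right [[598.3, 87.3, 12.0], [430.8, 82.9, 12.0]]
```

View pics/c4.png

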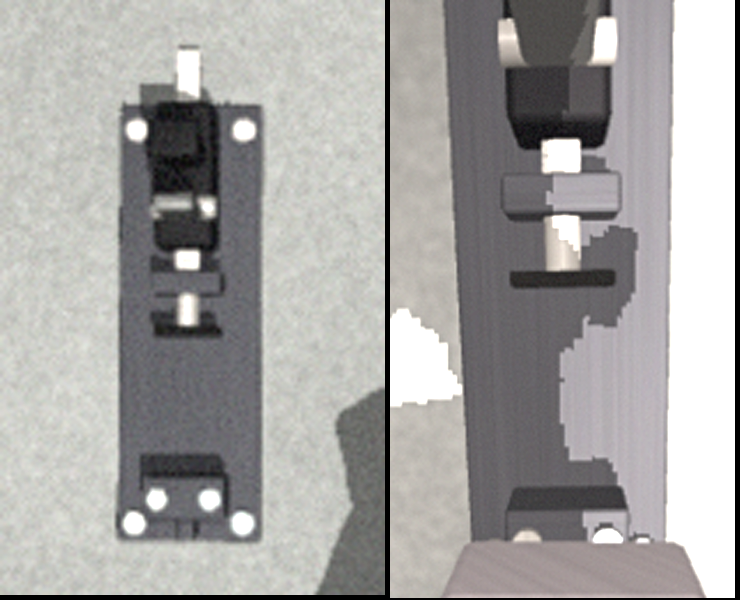

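The dark strip at rows 213–223 is the jaw's upright face, so its face lies at x≈428 mm. The pad is at x≈518, the bar line at y≈128.5, and the yaw is ≈1.2°.

```bash
python3 - <<'E'
from h import *
s=snap('wrist'); p,r=pose()
print(p,ray(s,[[320,344]],258).round(1),ray(s,[[277,235],[361,235]],12).round(1),ray(s,[[300,213.3]],12).round(1),ray(s,[[300,223.5]],56).round(1))
print('lid front corners',ray(s,[[258,264],[382,264]],258).round(1))
E
```

```text
[438.57381892 126.20157875 226.18259818] [[437.2 126.2 258. ]] [[403.7 171.2  12. ]
 [403.6  82.2  12. ]] [[427.2 146.5  12. ]] [[428.1 144.2  56. ]]
lid front corners [[468.4 147.1 258. ]
 [468.4 105.3 258. ]]
```

```bash
python3 -m inch '[0.0255,-0.0024,0,0,0,-1.2,0.7,0,0,0.03,0,0,0,0.7,0,0,0.03,0,0,0,0.7,0,0,0.03,0,0,0,0.7,0,0,0.03,0,0,0,0.7,0,0,0.03,0,0,0,0.7,0,0,0.02,0,0,0,0.7,0,0,0.015,0,0,0,0.7,0,0,0.01,0,0,0,0.7,0,0,0.006,0,0,0,0.7,0,0,0,0,0,0,0.7,0,0,0,0,0,0,0.7]' 40
python3 - <<'E'
from h import *
s=snap('side','s5.png')
cv2.imwrite('pics/s5c.png',cv2.cvtColor(cv2.resize(s['pixels'][150:290,180:400],None,fx=3.5,fy=3.5),cv2.COLOR_RGB2BGR)); print(pose()[0],manip.get_state()['contact_force'])
E
```

```text
time_s: 7.62
eef_pos: [464.3, 129.3, 25.4]
tcp_rot: [3.141, 0.034, 0.0]
contact_force: [0.0, -0.2, -3.3]
gripper_width: 0.511
grip_force: 42.6
[464.65928909 129.37639064  25.84545782] [-0.36637062 -0.31861787 -3.39010963]
```

View pics/s5c.png

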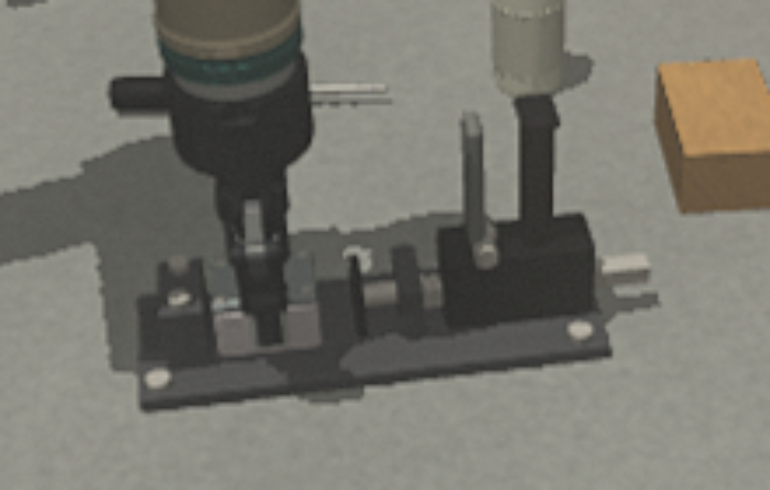

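The side crop shows the box between the jaws, just above the bed and clear of both (box at 215–320, fixed jaw left of 210, pad at 355). I'll lower it to contact.

```bash
python3 -m inch '[0,0,0.0025,0,0,0,0.7,0,0,0.001,0,0,0,0.7,0,0,0,0,0,0,0.7]'; python3 -m inch '[0,0,0.001,0,0,0,0.7,0,0,0,0,0,0,0.7]';python3 -m inch '[0,0,0.001,0,0,0,0.7,0,0,0,0,0,0,0.7]'
```

```text
time_s: 7.92
eef_pos: [464.0, 129.5, 22.1]
tcp_rot: [3.141, 0.035, 0.001]
contact_force: [-0.3, 0.4, -3.4]
gripper_width: 0.508
grip_force: 42.6
time_s: 8.08
eef_pos: [463.8, 129.5, 20.9]
tcp_rot: [3.141, 0.035, 0.001]
contact_force: [-0.6, -0.5, -3.2]
gripper_width: 0.506
grip_force: 42.6
time_s: 8.25
eef_pos: [463.9, 129.5, 20.3]
tcp_rot: [3.141, 0.035, 0.001]
contact_force: [-2.0, -0.4, 2.1]
gripper_width: 0.509
grip_force: 43.3
```

```bash
python3 -m inch '[0,0,0,0,0,0,0.2,0,0,0,0,0,0,0,0,0,0,0,0,0,0,0,0,0,0,0,0,0,0,0,0,0,0,0,0,0,-0.01,0,0,0,0,0,0,-0.03,0,0,0,0,0,0,-0.04,0,0,0,0,0,0,-0.04,0,0,0,0,0,0,-0.04,0,0,0,0,0,0,-0.03,0,0,0,1,0,0,0,0,0,0,1,0,0,0,0,0,0,1,0,0,0,0,0,0,1]' 20
python3 - <<'E'
from h import *
s=snap('wrist','w6.png'); p,r=pose(); print(p,r.as_matrix().round(3),manip.get_state()['gripper_width'],manip.get_state()['contact_force'])
for t in('housing','trigger_pull','ram'): print(t,find('wrist',s,t))
E
```

```text
[463.92209253 129.49876492  20.26336392] [[ 1.     0.022  0.   ]
 [ 0.022 -1.    -0.   ]
 [ 0.     0.    -1.   ]] 0.5096800813360922 [-1.96306804 -0.64907308  2.4307965 ]
housing [(0.94, [474.1, 129.2, 52.0])]
trigger_pull []
ram [(0.69, [546.3, 132.8, 45.0])]invalid input at $: expected a multiple of 7 numbers
```

View pics/w6.png

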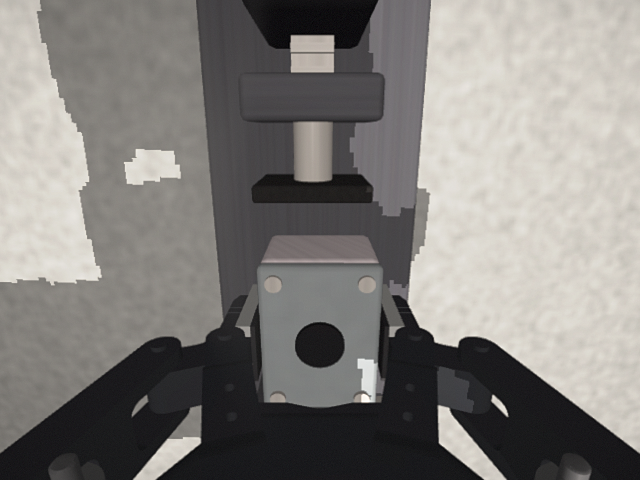

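The move was refused because I miscounted the numbers. The picture still helps: the box is square in front of the pad (pad at cols 252–373, row 190; box at cols 258–382). Now I'll retype the release and lift.

```bash
python3 -m inch '[0,0,0,0,0,0,0.2,0,0,0,0,0,0,0,0,0,0,0,0,0,0,0,0,0,0,0,0,0,0,0,0,0,0,0,0,0,0,-0.01,0,0,0,0,0,0,-0.03,0,0,0,0,0,0,-0.04,0,0,0,0,0,0,-0.04,0,0,0,0,0,0,-0.04,0,0,0,0,0,0,-0.03,0,0,0,1,0,0,0,0,0,0,1,0,0,0,0,0,0,1,0,0,0,0,0,0,1]' 20
python3 - <<'E'
from h import *
s=snap('wrist','w7.png'); p,r=pose(); print(p,r.as_matrix().round(3),manip.get_state()['gripper_width'],manip.get_state()['contact_force'])
for t in('housing','trigger_pull','ram'): print(t,find('wrist',s,t))
E
```

```text
time_s: 9.62
eef_pos: [463.1, 129.3, 209.1]
tcp_rot: [3.141, 0.035, -0.002]
contact_force: [-0.0, -0.3, -0.2]
gripper_width: 0.455
grip_force: 0.0
[462.71007725 129.29697725 208.37533074] [[ 1.     0.022 -0.003]
 [ 0.022 -1.    -0.   ]
 [-0.003  0.    -1.   ]] 0.3636418901794877 [-0.41652117 -0.15613057 -0.96679653]
housing [(0.65, [469.1, 127.6, 48.7])]
trigger_pull [(0.54, [468.5, 130.1, 51.3])]
ram [(0.79, [541.3, 131.3, 45.2])]
```

View pics/w7.png

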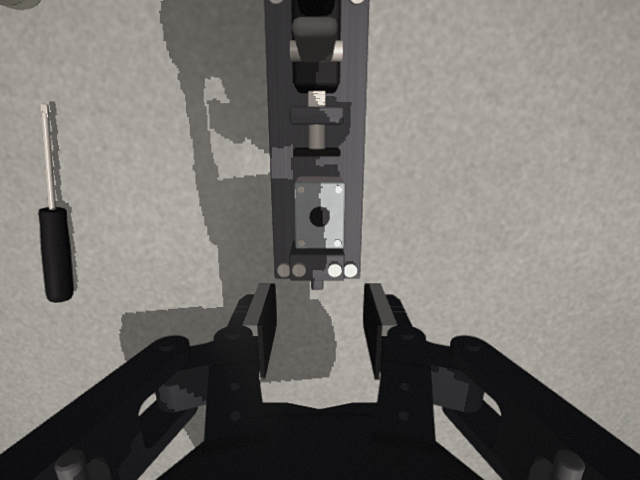

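The box stands square between the jaws, let go, about 6 mm off the fixed jaw (box at cols 295–345, rows 182–248; trigger top at about (318,30)). Now I'll move the shut fingers to a spot ahead of the trigger.

```bash
python3 -m inch '[0.03,0,0,0,0,0,1,0.03,0,0,0,0,0,1,0.03,0,0,0,0,0,1,0,0,0,0,0,0,1,0,0,0,0,0,0,1,0,0,0.03,0,0,0,1,0,0,0.03,0,0,0,1,0,0,0.02,0,0,0,1,0,0,0,0,0,0,1,0,0,0,0,0,0,1,0,0,0,0,0,0,1]'
python3 -m inch '[0.003,0,0,0,0,0,1,0.003,0,0,0,0,0,1,0,0,0,0,0,0,1]'
```

```text
time_s: 10.73
eef_pos: [554.0, 131.6, 130.8]
tcp_rot: [-3.141, -0.035, -0.002]
contact_force: [-0.3, 0.1, 0.1]
gripper_width: -0.001
grip_force: 0.0
time_s: 10.98
eef_pos: [561.5, 131.7, 131.2]
tcp_rot: [-3.141, -0.035, -0.006]
contact_force: [0.7, -0.6, 0.2]
gripper_width: -0.001
grip_force: 0.0
```

```bash
python3 - <<'E'
from h import *
s=snap('side','s8.png')
cv2.imwrite('pics/s8c.png',cv2.cvtColor(cv2.resize(s['pixels'][130:280,200:400],None,fx=4,fy=4),cv2.COLOR_RGB2BGR)); print(pose()[0],manip.get_state()['contact_force'],manip.get_state()['gripper_width'])
E
```

```text
[560.86152577 131.65824378 130.86120149] [-0.01919258 -1.32667145 -0.54527444] 0.0006998187312154149
```

View pics/s8c.png

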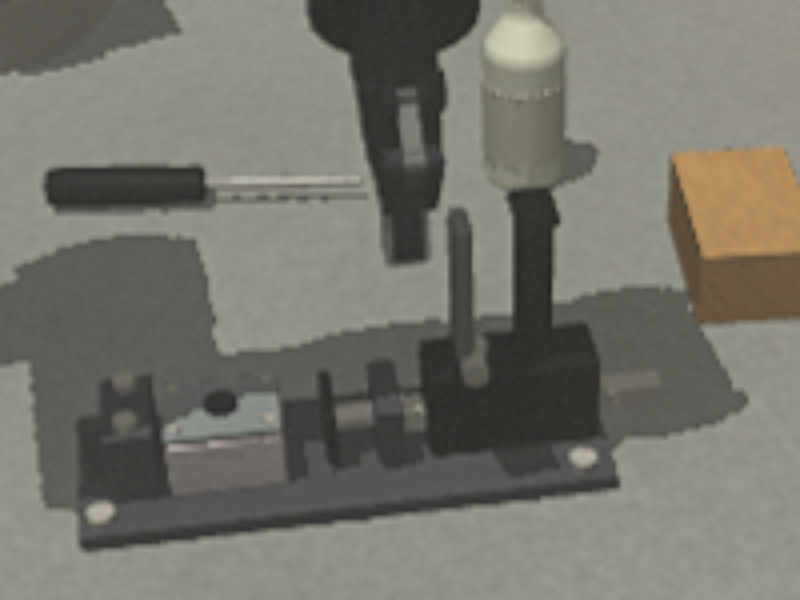

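The side crop shows the fingertips (430,250) about 10 mm ahead of the trigger bar (450–470). I'll make the first stroke in parts while reading the force.

```bash
python3 -m inch '[0.004,0,0,0,0,0,1,0.003,0,0,0,0,0,1,0,0,0,0,0,0,1]';  python3 -m inch '[0.003,0,0,0,0,0,1,0.003,0,0,0,0,0,1,0,0,0,0,0,0,1]'; python3 -m inch '[0.003,0,0,0,0,0,1,0.003,0,0,0,0,0,1,0,0,0,0,0,0,1]'; python3 -m inch '[0.003,0,0,0,0,0,1,0.002,0,0,0,0,0,1,0,0,0,0,0,0,1]'
```

```text
time_s: 11.28
eef_pos: [567.8, 131.7, 129.9]
tcp_rot: [3.141, 0.035, 0.002]
contact_force: [0.4, 0.6, -0.5]
gripper_width: 0.002
grip_force: 0.0
time_s: 11.53
eef_pos: [573.1, 131.9, 129.6]
tcp_rot: [3.141, 0.035, -0.001]
contact_force: [-1.0, -0.1, 0.5]
gripper_width: 0.003
grip_force: 0.5
time_s: 11.78
eef_pos: [578.6, 132.0, 129.7]
tcp_rot: [3.141, 0.035, -0.002]
contact_force: [-2.1, -2.0, 2.4]
gripper_width: -0.002
grip_force: 1.6
time_s: 12.03
eef_pos: [584.0, 132.1, 129.7]
tcp_rot: [3.141, 0.035, -0.0]
contact_force: [-3.1, 0.4, 2.5]
gripper_width: 0.002
grip_force: 1.8
```

```bash
python3 -m inch '[0.003,0,0,0,0,0,1,0,0,0,0,0,0,1]';  python3 -m inch '[0.002,0,0,0,0,0,1,0,0,0,0,0,0,1]'; python3 -m inch '[0.002,0,0,0,0,0,1,0,0,0,0,0,0,1]'
```

```text
time_s: 12.2
eef_pos: [587.1, 132.2, 129.6]
tcp_rot: [3.141, 0.035, 0.0]
contact_force: [-3.0, -0.2, 1.1]
gripper_width: -0.003
grip_force: 1.8
time_s: 12.37
eef_pos: [588.9, 132.2, 129.5]
tcp_rot: [3.141, 0.035, -0.001]
contact_force: [-2.6, -0.2, 0.8]
gripper_width: 0.003
grip_force: 1.8
time_s: 12.53
eef_pos: [590.6, 132.2, 129.3]
tcp_rot: [3.141, 0.035, -0.002]
contact_force: [-4.3, -1.1, -0.2]
gripper_width: 0.0
grip_force: 1.9
```

```bash
python3 -m inch '[0.001,0,0,0,0,0,1,0,0,0,0,0,0,1]';  python3 -m inch '[0.001,0,0,0,0,0,1,0,0,0,0,0,0,1]'
```

```text
time_s: 12.7
eef_pos: [591.4, 132.3, 129.3]
tcp_rot: [3.141, 0.035, -0.002]
contact_force: [-4.4, 0.1, -1.3]
gripper_width: 0.001
grip_force: 1.8
time_s: 12.87
eef_pos: [592.1, 132.3, 129.2]
tcp_rot: [3.141, 0.035, -0.003]
contact_force: [-4.8, 0.0, -1.9]
gripper_width: -0.002
grip_force: 2.0
```

```bash
python3 -m inch '[-0.007,0,0,0,0,0,1,-0.007,0,0,0,0,0,1,-0.007,0,0,0,0,0,1,-0.005,0,0,0,0,0,1,0,0,0,0,0,0,1,0,0,0,0,0,0,1]'
cat > ram.py <<'E'
from h import *
for c in('top','side'):
    s=snap(c)
    for t in('ram','housing','trigger_pull'): print(c,t,find(c,s,t))
E
python3 ram.py
python3 -m inch '[0.005,0,0,0,0,0,1,0.005,0,0,0,0,0,1,0.005,0,0,0,0,0,1,0.005,0,0,0,0,0,1,0.004,0,0,0,0,0,1,0,0,0,0,0,0,1]'
```

```text
time_s: 13.37
eef_pos: [567.5, 131.8, 130.6]
tcp_rot: [-3.141, -0.035, -0.005]
contact_force: [0.0, -0.7, -0.2]
gripper_width: 0.005
grip_force: 0.0
top ram [(0.72, [521.0, 129.8, 45.8])]
top housing [(0.79, [460.5, 127.7, 54.0])]
top trigger_pull []
side ram [(0.81, [538.0, 129.6, 35.0])]
side housing [(0.74, [464.3, 107.2, 47.9])]
side trigger_pull [(0.49, [587.8, 121.2, 117.3])]
time_s: 14.27
eef_pos: [591.2, 132.3, 129.2]
tcp_rot: [3.141, 0.035, -0.001]
contact_force: [-2.5, -0.3, 0.6]
gripper_width: 0.001
grip_force: 1.5
```

```bash
python3 -m inch '[0.002,0,0,0,0,0,1,0,0,0,0,0,0,1]'; python3 -m inch '[-0.007,0,0,0,0,0,1,-0.007,0,0,0,0,0,1,-0.007,0,0,0,0,0,1,-0.005,0,0,0,0,0,1,0,0,0,0,0,0,1,0,0,0,0,0,0,1]'
python3 - <<'E'
from h import *
s=snap('top'); o=cv2.cvtColor(cv2.imread('pics/top0.png'),cv2.COLOR_BGR2GRAY).astype(int); g=cv2.cvtColor(s['pixels'],cv2.COLOR_RGB2GRAY).astype(int)
for n,a in(('old',o),('new',g)):
    print(n,[(v,int(a[v,290:294].mean())) for v in range(250,320,2)])
print(ray(s,[[290,272],[290,282]],49).round(1))
E
```

```text
time_s: 14.43
eef_pos: [592.2, 132.3, 129.1]
tcp_rot: [3.141, 0.035, -0.003]
contact_force: [-4.1, -0.3, 0.1]
gripper_width: -0.001
grip_force: 1.8
time_s: 14.93
eef_pos: [567.2, 131.8, 130.3]
tcp_rot: [-3.141, -0.035, -0.003]
contact_force: [0.4, 0.1, 0.4]
gripper_width: -0.001
grip_force: 0.0
old [(250, 27), (252, 49), (254, 38), (256, 35), (258, 47), (260, 45), (262, 47), (264, 39), (266, 55), (268, 57), (270, 46), (272, 40), (274, 19), (276, 40), (278, 56), (280, 55), (282, 57), (284, 57), (286, 55), (288, 55), (290, 56), (292, 57), (294, 57), (296, 57), (298, 57), (300, 57), (302, 56), (304, 57), (306, 58), (308, 59), (310, 36), (312, 29), (314, 24), (316, 31), (318, 55)]
new [(250, 89), (252, 82), (254, 51), (256, 35), (258, 36), (260, 35), (262, 36), (264, 51), (266, 69), (268, 70), (270, 65), (272, 67), (274, 65), (276, 57), (278, 54), (280, 46), (282, 48), (284, 50), (286, 70), (288, 110), (290, 104), (292, 97), (294, 96), (296, 102), (298, 100), (300, 108), (302, 107), (304, 110), (306, 112), (308, 113), (310, 128), (312, 127), (314, 48), (316, 30), (318, 42)]
[[522.1 115.5  49. ]
 [500.7 114.9  49. ]]
```

```bash
python3 -m inch '[0.005,0,0,0,0,0,1,0.005,0,0,0,0,0,1,0.003,0,0,0,0,0,1,0,0,0,0,0,0,1]'; for i in 1; do python3 -m inch '[0.003,0,0,0,0,0,1,0.002,0,0,0,0,0,1,0,0,0,0,0,0,1]'; done;  python3 -m inch '[0.003,0,0,0,0,0,1,0,0,0,0,0,0,1]'; python3 -m inch '[0.003,0,0,0,0,0,1,0,0,0,0,0,0,1]'; python3 -m inch '[0.002,0,0,0,0,0,1,0,0,0,0,0,0,1]'
```

```text
time_s: 15.32
eef_pos: [580.5, 132.0, 129.8]
tcp_rot: [3.141, 0.035, -0.0]
contact_force: [-1.2, 0.3, 2.3]
gripper_width: 0.003
grip_force: 1.2
time_s: 15.57
eef_pos: [585.0, 132.1, 129.7]
tcp_rot: [3.141, 0.035, -0.0]
contact_force: [-3.7, 0.5, 3.1]
gripper_width: 0.0
grip_force: 1.8
time_s: 15.73
eef_pos: [587.8, 132.2, 129.5]
tcp_rot: [3.141, 0.035, -0.001]
contact_force: [-2.0, 0.8, 1.5]
gripper_width: 0.001
grip_force: 1.9
time_s: 15.9
eef_pos: [590.6, 132.3, 129.2]
tcp_rot: [3.141, 0.035, -0.002]
contact_force: [-4.6, -0.3, 0.9]
gripper_width: -0.003
grip_force: 2.0
time_s: 16.07
eef_pos: [591.9, 132.3, 129.1]
tcp_rot: [3.141, 0.035, -0.004]
contact_force: [-5.6, 0.1, -0.1]
gripper_width: -0.0
grip_force: 2.5
```

```bash
python3 -m inch '[-0.007,0,0,0,0,0,1,-0.007,0,0,0,0,0,1,-0.007,0,0,0,0,0,1,-0.004,0,0,0,0,0,1,0,0,0,0,0,0,1,0,0,0,0,0,0,1]'
python3 -m inch '[0.005,0,0,0,0,0,1,0.005,0,0,0,0,0,1,0,0,0,0,0,0,1]'; python3 -m inch '[0.003,0,0,0,0,0,1,0.002,0,0,0,0,0,1,0,0,0,0,0,0,1]';  python3 -m inch '[0.002,0,0,0,0,0,1,0,0,0,0,0,0,1]'; python3 -m inch '[0.002,0,0,0,0,0,1,0,0,0,0,0,0,1]'
```

```text
time_s: 16.57
eef_pos: [568.4, 131.8, 130.3]
tcp_rot: [3.141, 0.035, 0.004]
contact_force: [0.4, 0.1, 0.6]
gripper_width: 0.003
grip_force: 0.0
time_s: 16.82
eef_pos: [578.4, 132.0, 130.0]
tcp_rot: [-3.141, -0.035, 0.001]
contact_force: [-3.1, 0.3, 3.3]
gripper_width: -0.001
grip_force: 1.6
time_s: 17.07
eef_pos: [582.7, 132.1, 129.8]
tcp_rot: [3.141, 0.035, -0.002]
contact_force: [-3.3, 0.0, 3.1]
gripper_width: 0.004
grip_force: 2.4
time_s: 17.23
eef_pos: [584.5, 132.1, 129.8]
tcp_rot: [3.141, 0.035, -0.002]
contact_force: [-4.8, 0.4, 3.9]
gripper_width: 0.004
grip_force: 2.6
time_s: 17.4
eef_pos: [586.3, 132.2, 129.7]
tcp_rot: [3.141, 0.035, -0.002]
contact_force: [-4.7, 0.3, 4.5]
gripper_width: -0.001
grip_force: 2.8
```

```bash
python3 -m inch '[0.002,0,0,0,0,0,1,0,0,0,0,0,0,1]'; python3 -m inch '[0.002,0,0,0,0,0,1,0,0,0,0,0,0,1]';  python3 -m inch '[0.0015,0,0,0,0,0,1,0,0,0,0,0,0,1]'; python3 ram.py
```

```text
time_s: 17.57
eef_pos: [587.8, 132.2, 129.5]
tcp_rot: [3.141, 0.035, -0.004]
contact_force: [-6.8, -0.4, 5.0]
gripper_width: 0.002
grip_force: 3.4
time_s: 17.73
eef_pos: [589.0, 132.3, 129.4]
tcp_rot: [3.141, 0.035, -0.006]
contact_force: [-7.6, 0.3, 5.0]
gripper_width: -0.001
grip_force: 4.1
time_s: 17.9
eef_pos: [589.9, 132.2, 129.3]
tcp_rot: [3.141, 0.035, -0.008]
contact_force: [-8.0, -0.7, 5.1]
gripper_width: -0.001
grip_force: 4.5
top ram [(0.92, [519.6, 129.3, 35.8])]
top housing [(0.61, [459.2, 126.7, 51.4])]
top trigger_pull []
side ram [(0.96, [519.5, 129.7, 36.2])]
side housing [(0.81, [461.7, 107.3, 49.2]), (0.19, [596.2, 125.9, 110.6])]
side trigger_pull [(0.51, [599.5, 122.7, 114.2])]
```

```bash
python3 -m inch '[0.0015,0,0,0,0,0,1,0,0,0,0,0,0,1]'; python3 -m inch '[0.0015,0,0,0,0,0,1,0,0,0,0,0,0,1]';  python3 -m inch '[0.001,0,0,0,0,0,1,0,0,0,0,0,0,1]'
```

```text
time_s: 18.47
eef_pos: [590.7, 132.3, 129.2]
tcp_rot: [3.141, 0.035, -0.01]
contact_force: [-9.3, 0.7, 5.8]
gripper_width: 0.002
grip_force: 5.2
time_s: 18.63
eef_pos: [591.7, 132.3, 129.1]
tcp_rot: [3.141, 0.035, -0.012]
contact_force: [-10.0, 1.0, 6.8]
gripper_width: -0.003
grip_force: 5.6
time_s: 18.8
eef_pos: [592.3, 132.3, 129.0]
tcp_rot: [3.141, 0.035, -0.014]
contact_force: [-10.2, -0.7, 6.0]
gripper_width: 0.006
grip_force: 5.9
```

```bash
python3 -m inch '[-0.007,0,0,0,0,0,1,-0.007,0,0,0,0,0,1,-0.007,0,0,0,0,0,1,-0.006,0,0,0,0,0,1,0,0,0,0,0,0,1,0,0,0,0,0,0,1]'
python3 -m inch '[0.004,0,0,0,0,0,1,0.003,0,0,0,0,0,1,0,0,0,0,0,0,1]'; python3 -m inch '[0.002,0,0,0,0,0,1,0,0,0,0,0,0,1]';  python3 -m inch '[0.002,0,0,0,0,0,1,0,0,0,0,0,0,1]'
```

```text
time_s: 19.3
eef_pos: [569.9, 131.8, 129.9]
tcp_rot: [3.141, 0.035, 0.003]
contact_force: [-0.6, -0.9, 0.4]
gripper_width: 0.003
grip_force: 0.0
time_s: 19.55
eef_pos: [577.4, 131.9, 129.8]
tcp_rot: [3.141, 0.035, 0.001]
contact_force: [-0.5, 0.4, 1.1]
gripper_width: 0.003
grip_force: 0.7
time_s: 19.72
eef_pos: [578.7, 132.0, 129.7]
tcp_rot: [3.141, 0.035, -0.0]
contact_force: [-1.3, -0.3, 1.4]
gripper_width: -0.003
grip_force: 1.0
time_s: 19.88
eef_pos: [579.7, 132.0, 129.7]
tcp_rot: [3.141, 0.035, -0.003]
contact_force: [-3.4, 0.8, 2.2]
gripper_width: -0.001
grip_force: 1.8
```

```bash
python3 -m inch '[0.002,0,0,0,0,0,1,0,0,0,0,0,0,1]';  python3 -m inch '[0.002,0,0,0,0,0,1,0,0,0,0,0,0,1]';  python3 -m inch '[0.0015,0,0,0,0,0,1,0,0,0,0,0,0,1]'
```

```text
time_s: 20.05
eef_pos: [580.7, 132.1, 129.7]
tcp_rot: [3.141, 0.035, -0.006]
contact_force: [-5.8, -0.5, 4.5]
gripper_width: 0.003
grip_force: 3.2
time_s: 20.22
eef_pos: [581.7, 132.1, 129.7]
tcp_rot: [3.141, 0.035, -0.009]
contact_force: [-7.6, -0.1, 6.1]
gripper_width: 0.004
grip_force: 4.1
time_s: 20.38
eef_pos: [582.6, 132.0, 129.6]
tcp_rot: [3.141, 0.035, -0.011]
contact_force: [-8.3, -0.1, 6.4]
gripper_width: -0.002
grip_force: 4.7
```

```bash
python3 -m inch '[0.0015,0,0,0,0,0,1,0,0,0,0,0,0,1]';  python3 -m inch '[0.0015,0,0,0,0,0,1,0,0,0,0,0,0,1]';  python3 -m inch '[0.0015,0,0,0,0,0,1,0,0,0,0,0,0,1]'
```

```text
time_s: 20.55
eef_pos: [583.6, 132.1, 129.6]
tcp_rot: [3.141, 0.035, -0.012]
contact_force: [-9.2, 0.3, 7.0]
gripper_width: 0.0
grip_force: 5.2
time_s: 20.72
eef_pos: [584.6, 132.1, 129.6]
tcp_rot: [3.141, 0.035, -0.014]
contact_force: [-10.1, -0.1, 6.8]
gripper_width: -0.002
grip_force: 5.7
time_s: 20.88
eef_pos: [585.6, 132.1, 129.5]
tcp_rot: [3.141, 0.035, -0.015]
contact_force: [-11.0, -0.2, 7.5]
gripper_width: 0.001
grip_force: 6.2
```

```bash
python3 -m inch '[0.0015,0,0,0,0,0,1,0,0,0,0,0,0,1]';  python3 -m inch '[0.0015,0,0,0,0,0,1,0,0,0,0,0,0,1]';  python3 -m inch '[0.001,0,0,0,0,0,1,0,0,0,0,0,0,1]'
```

```text
time_s: 21.05
eef_pos: [586.5, 132.2, 129.5]
tcp_rot: [3.141, 0.035, -0.017]
contact_force: [-12.9, -0.1, 7.9]
gripper_width: -0.001
grip_force: 6.8
time_s: 21.22
eef_pos: [587.6, 132.2, 129.4]
tcp_rot: [3.141, 0.035, -0.019]
contact_force: [-12.8, -0.0, 8.9]
gripper_width: -0.004
grip_force: 7.2
time_s: 21.38
eef_pos: [588.3, 132.2, 129.3]
tcp_rot: [3.141, 0.035, -0.02]
contact_force: [-12.4, -1.1, 8.0]
gripper_width: 0.001
grip_force: 7.5
```

```bash
python3 -m inch '[0.001,0,0,0,0,0,1,0,0,0,0,0,0,1]';  python3 -m inch '[0.001,0,0,0,0,0,1,0,0,0,0,0,0,1]'
```

```text
time_s: 21.55
eef_pos: [588.8, 132.2, 129.3]
tcp_rot: [3.141, 0.035, -0.021]
contact_force: [-13.5, 0.2, 9.1]
gripper_width: -0.002
grip_force: 7.9
time_s: 21.72
eef_pos: [589.4, 132.2, 129.2]
tcp_rot: [3.14, 0.035, -0.023]
contact_force: [-14.5, -1.0, 9.2]
gripper_width: -0.001
grip_force: 8.3
```

The pull is now about 16 N, before the end of the stroke, so the clamp is firm. I'll release the trigger and back off.

```bash
python3 -m inch '[-0.007,0,0,0,0,0,1,-0.007,0,0,0,0,0,1,-0.007,0,0,0,0,0,1,-0.01,0,0,0,0,0,1,-0.005,0,0,0,0,0,1,0,0,-0.03,0,0,0,1,0,0,-0.04,0,0,0,1,-0.04,0,-0.01,0,0,0,1,-0.04,0,0,0,0,0,1,0,0,0,0,0,0,1,0,0,0,0,0,0,1,0,0,0,0,0,0,1]'
python3 - <<'E'
from h import *
a=snap('wrist','w9.png'); print(find('wrist',a,'housing'),find('wrist',a,'ram'))
b=snap('side')['pixels'][150:280,200:380]
b=cv2.resize(b,None,fx=2.2,fy=2.2)
w=a['pixels'][0:360,200:440]
h=max(b.shape[0],w.shape[0]); f=lambda x:cv2.copyMakeBorder(x,0,h-x.shape[0],0,4,cv2.BORDER_CONSTANT)
cv2.imwrite('pics/fin.png',cv2.convertScaleAbs(cv2.cvtColor(np.hstack([f(b),f(w)]),cv2.COLOR_RGB2BGR),alpha=1.3))
E
```

```text
time_s: 22.72
eef_pos: [481.1, 129.9, 210.2]
tcp_rot: [-3.141, -0.035, -0.005]
contact_force: [0.1, -0.3, 1.2]
gripper_width: -0.004
grip_force: 0.0
[(0.64, [462.0, 131.1, 55.1])] [(0.58, [517.1, 132.2, 44.9])]
```

View pics/fin.png

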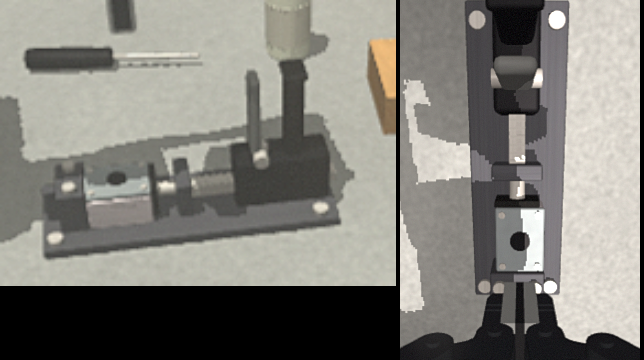

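The box (side crop 85–155, 190) is square, against the fixed jaw and with the pad pressed on it. The trigger is upright again and the robot is clear, so I'm handing in.

```bash
python3 -c "from workcell import manip; print(manip.close_job())"
```

```text
the job is handed in; nothing more can be done
None
```

The box is on the bed, square against the fixed jaw and clamped after five trigger strokes. The last pull was about 16 N by my estimate; the trigger is released, the robot is clear, and the job is handed in with no verdict shown.

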